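# Change the length-stop fence to its long stop and push the tube home

### The job

Change the length fence over to its long setting, only by pushing with the fingertips: push the red stop up and over so that it stands back behind the fence, and flip the yellow stop forward so that it hangs down in front of the fence. Then push the square tube along past the red stop until its end is fully home against the yellow stop's screw, with its side flat against the fence. Push the tube along on the table, never lift or tip it, and leave the other things lying around where they are.

Things in the scene. Friction and masses are not known exactly. Their poses are not given: they have to be found in the camera images.
- fence: slotted aluminium fence bolted to the table, 30 mm deep (x), 30 high, 420 long (y), turned by -0.33 to 0.08 rad. Origin: centre of its underside. x axis level to the rear, away from the robot; y along it to the left; z up. The flat front face, where the tube belongs, is at fence x = -15 mm. Low feet behind its ends.
- tube: loose bright square steel tube, 30 x 30 x 160 mm, about 0.35 kg, flat black end plugs, lying on the table in front of the fence (robot's side), left of the red stop, a little off the fence and askew. Origin: centre of its underside; y axis along it to the tail (left) end; z up.
- tube_lead (a point): centre of the tube's leading (right) end face, 15 mm above its underside
- tube_tail (a point): centre of the tube's tail (left) end face, the one to push on, 15 mm above its underside
- red_stop (a joint): Red gooseneck arm, 12 mm wide, hinged on a pin along the fence. Rad: 0 = working, reaching over the fence (beam top z 51 mm), leg hanging in front, across the tube's way; grows as it swings up and back; 1.65 = stood back behind the fence. Gravity and a damped pivot: balances near 0.8, falls slowly to the side it is left on; a few N move it. Starts at 0, near mid fence, just right of the tube.
- yellow_stop (a joint): Yellow gooseneck arm, 12 mm wide, hinged on a pin along the fence. Rad: 0 = working, reaching over the fence (beam top z 51 mm), leg hanging in front, across the tube's way; grows as it swings up and back; 1.65 = stood back behind the fence. Gravity and a damped pivot: balances near 0.8, falls slowly to the side it is left on; a few N move it. Starts stood back, further right.
- red_stop_carrier: steel bracket fixed behind the fence that carries the red arm. Origin: on the table, on the fence's centre line, at the arm's mid-plane; axes as the fence's. Pivot pin at fence x = +30 mm, z = 12 mm. Its rubber-topped rest behind the fence is 18 mm high.
- yellow_stop_carrier: the same bracket of the yellow stop; origin and axes likewise. Pivot pin at fence x = +30 mm, z = 12 mm.
- red_stop_lever (a point): 5 mm under the top of the red arm's upright thumb lever (12 mm deep, 18 wide, standing on the beam). Working: fence x = +12 mm, z = 95 mm (top 100). Stood back the lever lies level behind the fence, tip at fence x = +118 mm, z about 20 mm, and the beam stands up, its rear side at fence x = 70 to 75 mm from z = 30 to 85 mm. Swinging, nothing passes z = 104 mm.
- yellow_stop_lever (a point): the same point on the yellow arm
- yellow_stop_face (a point): centre of the round head (15 mm across) of the gauge screw on the yellow arm that the tube must meet; it faces left along the fence, 14 mm left of the arm's mid-plane; in the working position at fence x = -31 mm, z = 17 mm. Its frame turns with the arm; its y axis is the fence's y.
- hammer: bystander: ball hammer with ash handle, lying, 294 mm long, origin at the centre underneath
- tape_measure: bystander: yellow tape measure, 35 x 72 mm, 62 mm high
- gas_cup_a: bystander: pink ceramic gas cup, standing, 21 mm across, 42 mm high
- gas_cup_b: bystander: pale ceramic gas cup, standing, 21 mm across, 42 mm high

How it is judged (in metres and radians):
On the way:
1. the red stop stands back and the yellow stop hangs down in its working position, with the tube not yet home (value of joint red_stop above 1.45 rad and value of joint yellow_stop below 0.08 rad and y of tube_lead in the frame of yellow_stop_face above 0.008 m), for 0.2 s.
At the end, for the whole second after the job is handed in: The red stop leans back behind the fence (joint above 1.45 rad), the yellow stop hangs in its working position (below 0.08 rad), the tube's leading end is within 3 mm of the yellow stop's screw head, both ends of the tube lie within 4 mm of the fence face, and the tube rests on the table (value of joint red_stop above 1.45 rad and value of joint yellow_stop below 0.08 rad and y of tube_lead in the frame of yellow_stop_face between -0.002 and 0.003 m and x of tube_lead in the frame of fence between -0.034 and -0.027 m and z of each of tube_lead, tube_tail in the frame of fence below 0.018 m and x of tube_tail in the frame of fence between -0.034 and -0.027 m and linear speed of tube below 0.01 m/s); the robot touches nothing.
It fails at once if the tube is lifted off the table or tipped (z of tube in the frame of fence above 0.012 m or angle between tube's own z axis and vertical above 0.15 rad).
It fails at once if a bystander is pushed away or knocked over (distance of any of hammer, tape_measure, gas_cup_a, gas_cup_b from where it was at the start of the episode above 0.02 m).
It also fails if it takes over 67 s, if anything falls off the work surface, if the arm or the gripper's body presses on something with over 40 N, if the wrist force passes 120 N, or if a joint passes its speed limit or range.

### The arm

A 6-joint arm with a two-finger parallel gripper is mounted at the origin on the work surface; the furniture and walls round the work are solid. World frame = base frame: x ahead of the robot, y to its left, z up, the work surface at z = 0. Lengths are in mm, angles in rad, forces in N, time in s.
With the tool pointing down it reaches from about 325 to 900 mm from the base axis. Payload 6.1 kg.
Tool frame: the origin (TCP) lies midway between the tips of the shut fingers; the grasp point (between the pads) lies 19 mm behind it; z points along the fingers, y is the line along which they close (so a half turn about z gives the same grasp; the last joint's range is limited). The gripper opens to 87 mm and grips with 3 to 60 N. Pads are 19 mm wide; open, the fingers measure 117 mm over their backs; the gripper's body (75 mm by 190 mm) begins 51 mm behind the grasp point.
Start: joints at [-1.372, 0.22, 1.526, -0, 1.395, -0.126], TCP at [199.442, -592.316, 201.938] pointing down, gripper open.
Joint ranges: [-2.98, 2.98], [-0.91, 2.08], [0.09, 2.57], [-1.24, 4.39], [0.2, 2.65], [-2.68, 2.68]. Speed limits (rad/s): [2.57, 2.57, 3.01, 3.14, 3.14, 3.14].

### API

Orientations are given as a unit quaternion [x, y, z, w].
In Python, from workcell import * gives the robot as it stands.
- The arm moves only by the tool drive_tool, never from a script. Its argument "increments" is a list of rows, each a list of 7 numbers: the turn, a rotation vector about the tool's x, y, z normalised to -1 to 1, where 1 is pi/2 rad, then the shift along the tool's x, y, z normalised to -1 to 1, where 1 is 4 cm, then the finger opening in mm, from 0 to 87. In form: [[ax, ay, az, dx, dy, dz, grip], ...]. A call has 1 to 20 rows; each row shifts and turns the commanded pose from where the row before left it, along the tool's axes as they then stand; what a row does not reach is not made up. A row lasts 1/8 s, in which the tool goes at most 62.5 mm and 10.7 degrees, less where a joint would pass 70% of its speed; a pose out of reach is approached as far as the arm can. A call with a number of a shift or a turn outside -1 to 1 is refused whole. A call with a gripper value outside its range is refused whole. The fingers move at their own pace and stop on an object; the grip force is fixed at half the most. Time passes only in rows, so rows that do not move let the fingers close. It gives the time, the measured TCP pose, the force, the opening and the grip force at its end, in the units of the state.
- get_state(): the state, without advancing time (a new reading comes with each control period).
- grab_frame(name): name is "scene" or "top" or "wrist"; returns the picture (384x512x3 uint8, blue, green, red); there is no depth.
- camera_info(name): a dict with "camera_matrix" (3x3 intrinsics, pixels), "cam_to_world" (4x4, takes a point from camera to world coordinates). Camera axes: x right, y down, z forward; pixel columns grow to the right and rows downward; lengths in mm; the calibration is good to about 2 mm. A picture is of the moment at which its call begins: read the wrist's pose just before it. camera_info takes no time and is no camera call; for the wrist camera it gives the pose at the moment of the call.
- finish_job(): hands the job in; it is judged then, once.
Trained networks look in the newest picture that a camera, given by its name, has taken for a name from the list of things; names that differ only in an ending like _2 or _b are one class to them, and where a whole thing is asked for, a point or a joint stands for the part that bears it (a point fixed in the world has none). Each returns a list of dicts, best first, with "confidence" (0 to 1); they miss things now and then, are a little off and sometimes report something else, mostly with a low value. They report only what shows in the picture. A call takes as long as a camera call.
- spot_in(camera, name): "at" ([column, row] in pixels, amid what is visible of it).
- regions_of(camera, name): "region" (384x512 bool, what is visible of it) and "at" ([column, row] in pixels, amid what is visible of it).
- mark_of(camera, name): "at" ([column, row] in pixels: a listed point, or the origin of a listed thing).
The state is a dict: "time_s": time; "joints": joint angles; "qd": joint speeds; "joint_torque": joint torques, N m; "eef_pos": TCP position; "ee_rot": TCP orientation; "ft_force": force on the tool from outside, world axes, zero at the start; "moment": the same for the moment, N m; "finger_gap": finger opening in mm; "grip_force": force on a finger pad.
Only numpy, scipy, OpenCV 4.12 (cv2) and the standard library are available. Lean on these libraries where they do the work, as an engineer would, in place of code of your own. Each camera call takes 0.05 s, during which the arm holds its last target. There are 200 camera calls.

## Working session

There is one attempt and no reset: what is moved stays moved. The work goes in short steps, Python scripts to look and compute and a tool call to move; the robot and the scene stay as the last step left them, time stands still between calls to the robot, and variables do not carry over. Pictures are saved under pics/ and viewed, at most 12 in all, crops included, and the job is handed in when it is done.

Besides the shell and the picture viewer there is one more tool, called after "Request:" by a JSON object that holds its "fn" and its "kwargs", one argument or row to a line. drive_tool: Moves the arm, as the interface text tells. Scaled input: -1 to 1 covers 4 cm each way for a shift and pi/2 rad each way for a turn. Its arguments: {"type":"object","properties":{"increments":{"type":"array"}},"required":["increments"]}

```bash
mkdir -p pics; cat > h.py <<'E'
from workcell import *
import numpy as np, cv2
from scipy.spatial.transform import Rotation as R
def px2w(cam,uv,z):
    c=camera_info(cam);K=np.array(c["camera_matrix"]);T=np.array(c["cam_to_world"])
    d=T[:3,:3]@np.linalg.solve(K,[uv[0],uv[1],1]);o=T[:3,3]
    return o+d*(z-o[2])/d[2]
def w2px(cam,p):
    c=camera_info(cam);K=np.array(c["camera_matrix"]);T=np.array(c["cam_to_world"])
    q=K@(T[:3,:3].T@(np.array(p)-T[:3,3]));return q[:2]/q[2]
E
python3 - <<'E'
from h import *
s=get_state();print(s["time_s"],s["eef_pos"],s["ee_rot"],s["ft_force"])
print(R.from_quat(s["ee_rot"]).as_matrix().round(3))
a=grab_frame("scene");b=grab_frame("top")
cv2.imwrite("pics/a.png",a);cv2.imwrite("pics/b.png",b)
Z=dict(fence=0,tube=0,tube_lead=15,tube_tail=15,red_stop_carrier=0,yellow_stop_carrier=0,red_stop_lever=95,yellow_stop_lever=20,yellow_stop_face=40,hammer=0,tape_measure=0,gas_cup_a=0,gas_cup_b=0)
for cam in("scene","top"):
  print(cam,np.array(camera_info(cam)["cam_to_world"]).round(2)[:3,3])
  for n,z in Z.items():
    for r in mark_of(cam,n)[:2]: print(n,np.round(r["at"],1),round(r["confidence"],2),px2w(cam,r["at"],z).round(1))
print(get_state()["time_s"])
E
```

```text
0.0 [ 199.31051406 -591.66729848  200.83052736] [ 9.86842345e-01  1.61682515e-01 -4.94008415e-05 -9.73318805e-04] [ 0.20376605  0.22344355 -0.34787602]
[[ 0.948  0.319 -0.   ]
 [ 0.319 -0.948  0.002]
 [ 0.    -0.002 -1.   ]]
scene [-86.05 671.78 498.65]
fence [227.5 217.1] 0.67 [512.3  23.4   0. ]
tube [210.3 243.6] 0.83 [455.5 145.4  -0. ]
tube [227.5 226. ] 0.26 [480.6  57.7   0. ]
tube_lead [225.3 222.7] 0.79 [478.8  67.9  15. ]
tube_tail [185.8 255.9] 0.67 [444.6 231.5  15. ]
red_stop_carrier [226.3 218.4] 0.75 [509.9  30.7   0. ]
yellow_stop_carrier [250.9 203.1] 0.93 [518.2 -83.2   0. ]
yellow_stop_carrier [218.8 185. ] 0.26 [ 674.2 -111.     0. ]
red_stop_lever [219.1 182.6] 0.77 [539.3  26.7  95. ]
yellow_stop_lever [221.  186.8] 0.7 [629.7 -74.7  20. ]
yellow_stop_face [236.8 177.2] 0.51 [ 612.8 -127.8   40. ]
yellow_stop_face [103.9 266.6] 0.39 [509.9 386.2  40. ]
hammer [186.5 307.6] 0.59 [336.1 326.9   0. ]
hammer [ 99.2 266.9] 0.21 [568.3 368.6   0. ]
tape_measure [300.2 176. ] 0.94 [ 522.4 -353.3    0. ]
gas_cup_a [102.5 269.6] 0.66 [554.7 368.9   0. ]
gas_cup_a [115.2 
[... 394 characters left out ...]
   0. ]
yellow_stop_carrier [279.6 188.2] 0.57 [504.6 -72.    0. ]
red_stop_lever [246.7 178.3] 0.44 [518.4  41.   95. ]
red_stop_lever [280.2 151.9] 0.17 [608.  -65.5  95. ]
yellow_stop_lever [278.9 152.9] 0.71 [624.3 -66.7  20. ]
yellow_stop_lever [351.7 191. ] 0.31 [ 497.2 -316.1   20. ]
yellow_stop_face [282.7 170.9] 0.54 [557.1 -78.8  40. ]
hammer [249.6 186.8] 0.62 [507.1  31.5   0. ]
tape_measure [357.3 190. ] 0.51 [ 504.5 -340.8    0. ]
tape_measure [158.7 234. ] 0.41 [338.6 334.5   0. ]
gas_cup_a [155.8 169.4] 0.56 [560.7 356.9   0. ]
gas_cup_a [158.4 179.2] 0.53 [526.5 346.    0. ]
gas_cup_b [155.8 169.4] 0.56 [560.7 356.9   0. ]
gas_cup_b [158.4 179.2] 0.53 [526.5 346.    0. ]
1.4
```

View pics/a.png

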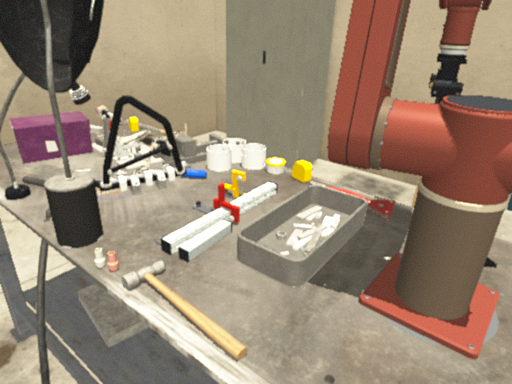

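View pics/b.png

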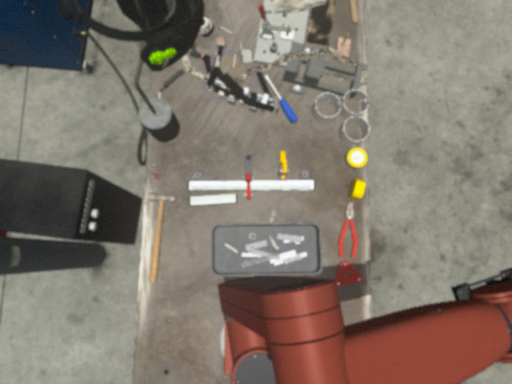

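Request:
{"fn": "drive_tool", "kwargs": {
  "increments": [
    [0,0,0,0.45,-0.5,-0.27,0],
    [0,0,0,0.9,-0.95,-0.27,0],
    [0,0,0,0.9,-0.95,-0.27,0],
    [0,0,0,0.9,-0.95,-0.27,0],
    [0,0,0,0.9,-0.95,-0.27,0],
    [0,0,0,0.9,-0.95,-0.27,0],
    [0,0,0,0.9,-0.95,-0.27,0],
    [0,0,0,0.9,-0.95,-0.27,0],
    [0,0,0,0.9,-0.95,-0.27,0],
    [0,0,0,0.9,-0.95,-0.27,0],
    [0,0,0,0.9,-0.95,-0.27,0],
    [0,0,0,0.9,-0.95,-0.27,0],
    [0,0,0,0.45,-0.5,0,0],
    [0,0,0.1,0,0,0,0],
    [0,0,0.1,0,0,0,0],
    [0,0,0,0,0,0,0],
    [0,0,0,0,0,0,0]
  ]
}}

```text
time_s: 3.52
eef_pos: [462.7, -20.5, 331.6]
ee_rot: [1.0, 0.007, 0.0, 0.0]
ft_force: [-0.4, -0.2, -0.6]
finger_gap: 0.7
grip_force: 0.0
```

```bash
python3 - <<'E'
from h import *
s=get_state();print(s["time_s"],s["eef_pos"],R.from_quat(s["ee_rot"]).as_matrix().round(3).tolist())
a=grab_frame("wrist");cv2.imwrite("pics/c.png",a)
print(np.array(camera_info("wrist")["cam_to_world"]).round(2))
Z=dict(fence=0,tube=0,tube_lead=15,tube_tail=15,red_stop_carrier=0,yellow_stop_carrier=0,red_stop_lever=95,yellow_stop_lever=20)
cam="wrist"
for n,z in Z.items():
    for r in mark_of(cam,n)[:1]: print(n,np.round(r["at"],1),round(r["confidence"],2),px2w(cam,r["at"],z).round(1))
for n,z in(("fence",30),("tube",30)):
    for r in regions_of(cam,n)[:1]:
        m=r["region"].astype(np.uint8);q=cv2.boxPoints(cv2.minAreaRect(cv2.findNonZero(m)))
        print(n,r["confidence"],m.sum());[print(p.round(1),px2w(cam,p,z).round(1)) for p in q]
E
```

```text
3.525 [462.67962691 -20.48457286 331.63056254] [[1.0, 0.013, 0.0], [0.013, -1.0, -0.0], [0.0, 0.0, -1.0]]
[[ 1.0000e-02 -9.7000e-01 -2.5000e-01  5.3275e+02]
 [-1.0000e+00 -1.0000e-02 -0.0000e+00 -1.9120e+01]
 [ 0.0000e+00  2.5000e-01 -9.7000e-01  5.1459e+02]
 [ 0.0000e+00  0.0000e+00  0.0000e+00  1.0000e+00]]
fence [230.1 119.4] 0.64 [513.1  27.8   0. ]
tube [149.  155.8] 0.61 [454.2 159.1   0. ]
tube_lead [200.4 150.3] 0.92 [466.1  73.2  15. ]
tube_tail [ 94.9 159.7] 0.65 [449.5 239.3  15. ]
red_stop_carrier [224.4 118.8] 0.86 [514.   36.7   0. ]
yellow_stop_carrier [299.2 118.3] 0.91 [516.1 -80.3   0. ]
red_stop_lever [215.4 113.9] 0.71 [523.4  37.8  95. ]
yellow_stop_lever [304.   34.9] 0.95 [631.7 -79.9  20. ]
fence 0.86 7364
[81.6 85.3] [559.7 237.8  30. ]
[374.6  81.6] [ 569.6 -182.6   30. ]
[375.3 130.9] [ 500.  -190.7   30. ]
[ 82.3 134.7] [489.5 246.   30. ]
tube 0.81 2243
[ 91.5 147. ] [471.4 234.5  30. ]
[199.  138.9] [485.2  72.   30. ]
[200.6 160.4] [452.9  70.8  30. ]
[ 93.1 168.4] [438.6 236.   30. ]
```

View pics/c.png

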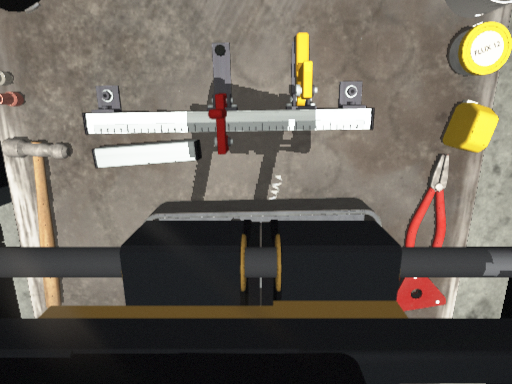

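```bash
python3 - <<'E'
from h import *
a=cv2.imread("pics/c.png");g=cv2.cvtColor(a,6).astype(float)
F=[];B=[]
for c in list(range(120,200,5))+list(range(240,290,5))+list(range(322,342,4)):
    col=cv2.GaussianBlur(g,(5,3),0)[100:145,c];d=np.diff(col)
    B.append(px2w("wrist",(c,100.5+d[:20].argmax()),30)); F.append(px2w("wrist",(c,100.5+22+d[22:].argmin()),30))
for n,P in(("front",F),("back",B)):
    P=np.array(P);k=np.polyfit(P[:,1],P[:,0],1);r=P[:,0]-np.polyval(k,P[:,1]);m=abs(r)<2.5;k=np.polyfit(P[m,1],P[m,0],1)
    print(n,k,m.sum(),len(m),"x at y=150,30,-80",np.polyval(k,[150,30,-80]).round(1))
for p in((86,123),(372,118)):print(px2w("wrist",p,30))
for c in((222,150),(303,60)):print(px2w("wrist",c,45))
E
```

```text
front [-2.86012110e-02  4.97602381e+02] 29 31 x at y=150,30,-80 [493.3 496.7 499.9]
back [-2.61897774e-02  5.28344087e+02] 31 31 x at y=150,30,-80 [524.4 527.6 530.4]
[506.73582537 238.2435982   30.        ]
[ 518.64543035 -183.90013419   30.        ]
[471.00063529  36.17221195  45.        ]
[595.25866014 -76.84208524  45.        ]
```

Request:
{"fn": "drive_tool", "kwargs": {
  "increments": [
    [0,0,-0.009,0.1,-0.203,0.875,0],
    [0,0,0,0.1,-0.203,0.875,0],
    [0,0,0,0.1,-0.203,0.875,0],
    [0,0,0,0.1,-0.203,0.875,0],
    [0,0,0,0.1,-0.203,0.875,0],
    [0,0,0,0.1,-0.203,0.875,0],
    [0,0,0,0.07,-0.203,0.875,0],
    [0,0,0,0,0,0,0]
  ]
}}

```text
time_s: 5.08
eef_pos: [485.5, 37.6, 83.8]
ee_rot: [1.0, 0.013, -0.003, -0.0]
ft_force: [-0.1, 0.1, 0.8]
finger_gap: 0.7
grip_force: 0.0
```

Request:
{"fn": "drive_tool", "kwargs": {
  "increments": [
    [0,0,0,0.25,0,0,0],
    [0,0,0,0.25,0,0,0],
    [0,0,0,0.25,0,0,0],
    [0,0,0,0.25,0,0,0],
    [0,0,0,0.25,0,0,0],
    [0,0,0,0.25,0,0,0],
    [0,0,0,0.25,0,0.06,0],
    [0,0,0,0.25,0,0.06,0],
    [0,0,0,0.25,0,0.06,0],
    [0,0,0,0.25,0,0.06,0],
    [0,0,0,0.25,0,0.06,0],
    [0,0,0,0,0,0,0]
  ]
}}

```text
time_s: 6.58
eef_pos: [598.7, 39.7, 74.3]
ee_rot: [1.0, 0.012, -0.0, -0.0]
ft_force: [0.2, -1.0, 0.4]
finger_gap: 0.4
grip_force: 0.0
```

Request:
{"fn": "drive_tool", "kwargs": {
  "increments": [
    [0,0,0,0,0,-0.5,0],
    [0,0,0,0,0,-0.9,0],
    [0,0,0,0.1,0.6,-0.35,0],
    [0,0,0,0.1,0.6,0,0],
    [0,0,0,0.1,0.6,0,0],
    [0,0,0,0.1,0.6,0,0],
    [0,0,0,0,0.6,0,0],
    [0,0,0,0,0,0.6,0],
    [0,0,0,0,0,0.6,0],
    [0,0,0,0,0,0.6,0],
    [0,0,0,0,0,0,0]
  ]
}}

```text
time_s: 7.95
eef_pos: [615.4, -79.7, 70.9]
ee_rot: [1.0, 0.012, -0.002, -0.001]
ft_force: [-0.1, -0.0, 0.4]
finger_gap: 0.5
grip_force: 0.0
```

Request:
{"fn": "drive_tool", "kwargs": {
  "increments": [
    [0,0,0,-0.25,0,0,0],
    [0,0,0,-0.25,0,0,0],
    [0,0,0,-0.25,0,0,0],
    [0,0,0,-0.25,0,0,0],
    [0,0,0,-0.25,0,0,0],
    [0,0,0,-0.25,0,0,0],
    [0,0,0,-0.25,0,0,0],
    [0,0,0,-0.25,0,0,0],
    [0,0,0,-0.25,0,0,0],
    [0,0,0,0,0,0,0]
  ]
}}

```text
time_s: 9.2
eef_pos: [526.4, -82.0, 72.5]
ee_rot: [1.0, 0.012, -0.0, -0.0]
ft_force: [0.7, 0.5, -0.7]
finger_gap: 0.6
grip_force: 0.0
```

Request:
{"fn": "drive_tool", "kwargs": {
  "increments": [
    [0,0,0,0,0,-0.8,0],
    [0,0,0,0,0,-0.9,0],
    [0,0,0,-0.2,-0.3,-0.9,0],
    [0,0,0,-0.4,-0.6,-0.9,0],
    [0,0,0,-0.4,-0.6,-0.9,0],
    [0,0,0,-0.4,-0.6,-0.9,0],
    [0,0,0,-0.2,-0.4,-0.9,0],
    [0,0,0,0,0,0,0],
    [0,0,0,0,0,0,0],
    [0,0,0,0,0,0,0],
    [0,0,0,0,0,0,0],
    [0,0,0,0,0,0,0],
    [0,0,0,0,0,0,0]
  ]
}}

```text
time_s: 10.82
eef_pos: [460.7, 16.2, 320.3]
ee_rot: [1.0, 0.012, -0.0, -0.0]
ft_force: [0.3, 0.0, 0.6]
finger_gap: 0.3
grip_force: 0.0
```

```bash
python3 - <<'E'
from h import *
s=get_state();print(s["time_s"],s["eef_pos"],R.from_quat(s["ee_rot"]).as_matrix().round(3).tolist())
a=grab_frame("wrist");cv2.imwrite("pics/d.png",a)
Z=dict(tube_lead=15,tube_tail=15,red_stop_lever=20,yellow_stop_lever=95,yellow_stop_face=17)
cam="wrist"
for n,z in Z.items():
    for r in mark_of(cam,n)[:1]: print(n,np.round(r["at"],1),round(r["confidence"],2),px2w(cam,r["at"],z).round(1))
for r in regions_of(cam,"tube")[:1]:
        m=r["region"].astype(np.uint8);q=cv2.boxPoints(cv2.minAreaRect(cv2.findNonZero(m)))
        [print(p.round(1),px2w(cam,p,30).round(1)) for p in q]
E
```

```text
10.825 [460.67290194  16.23944749 320.26423898] [[1.0, 0.025, -0.001], [0.025, -1.0, 0.0], [-0.001, -0.0, -1.0]]
tube_lead [222.2 150.4] 0.65 [465.1  74.9  15. ]
tube_tail [119.2 156.2] 0.78 [452.3 232.5  15. ]
red_stop_lever [243.9 112. ] 0.58 [522.8  42.3  20. ]
yellow_stop_lever [331.7  36.5] 0.64 [612.3 -62.9  95. ]
yellow_stop_face [324.9  90.1] 0.97 [556.5 -74.4  17. ]
[113.3 145.3] [470.6 233.2  30. ]
[222.1 138.4] [484.7  73.3  30. ]
[223.4 159.9] [453.   71.5  30. ]
[114.7 166.8] [438.6 234.1  30. ]
```

View pics/d.png

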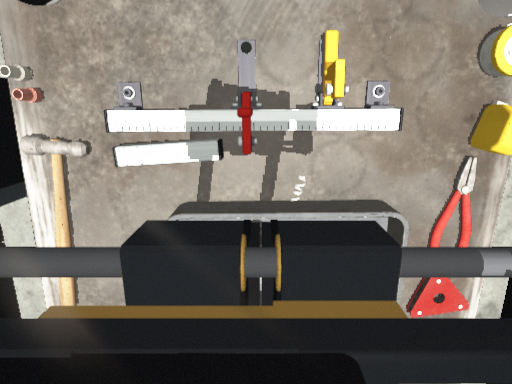

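Request:
{"fn": "drive_tool", "kwargs": {
  "increments": [
    [0,0,0,0.1,-0.072,0.85,0],
    [0,0,0,0.1,-0.072,0.85,0],
    [0,0,0,0.1,-0.072,0.85,0],
    [0,0,0,0.1,-0.072,0.85,0],
    [0,0,0,0.1,-0.072,0.85,0],
    [0,0,0,0.1,-0.072,0.85,0],
    [0,0,0,0.1,-0.072,0.8,0],
    [0,0,0,0.25,0,0,0],
    [0,0,0,0.25,0,0,0],
    [0,0,0,0.25,0,0,0],
    [0,0,0,0.25,0,0,0],
    [0,0,0,0.25,0,0,0],
    [0,0,0,0,0,0,0]
  ]
}}

```text
time_s: 12.8
eef_pos: [539.0, 38.4, 84.8]
ee_rot: [1.0, 0.012, 0.0, 0.0]
ft_force: [0.6, -0.3, 0.4]
finger_gap: 0.6
grip_force: 0.0
```

```bash
python3 - <<'E'
from h import *
s=get_state();print(s["time_s"],s["eef_pos"],s["ft_force"])
a=grab_frame("wrist");b=grab_frame("scene")
cv2.imwrite("pics/e.png",np.hstack([a[:230,:],cv2.resize(b[140:260,170:320],(288,230))])[:, :800])
E
```

```text
12.8 [539.03076634  38.36121922  84.78494347] [ 0.58571635 -0.26531412  0.40727034]
```

View pics/e.png

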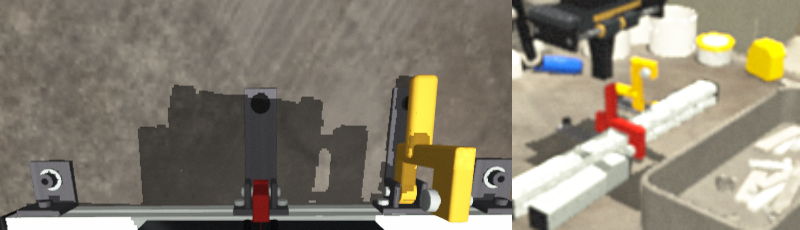

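```bash
python3 - <<'E'
from h import *
print("tcp",w2px("scene",[539,38.4,85]),"lever0",w2px("scene",[524,37,100]),"leg bottom",w2px("scene",[480,37,10]))
print(px2w("wrist",(260,182),100),px2w("wrist",(260,182),51),px2w("wrist",(260,182),70))
for n in("red_stop_lever",):
  for cam in("wrist","scene"): print([(r["at"],r["confidence"]) for r in mark_of(cam,n)[:2]])
E
python3 -c "
import cv2;b=cv2.imread('pics/e.png')
"
python3 - <<'E'
import sys;sys.path.insert(0,'.')
from h import *
b=grab_frame("scene");cv2.imwrite("pics/f.png",cv2.resize(b[135:235,180:305],(750,600),interpolation=cv2.INTER_CUBIC))
E
```

```text
tcp [216.11615147 187.46782836] lever0 [220.5981518  183.69579251] leg bottom [233.04360074 219.77106982]
[569.1301239   39.84688581 100.        ] [557.69802522  39.60536771  51.        ] [562.13087981  39.69901758  70.        ]
[]
[([219.0, 186.1], 0.64)]
```

View pics/f.png

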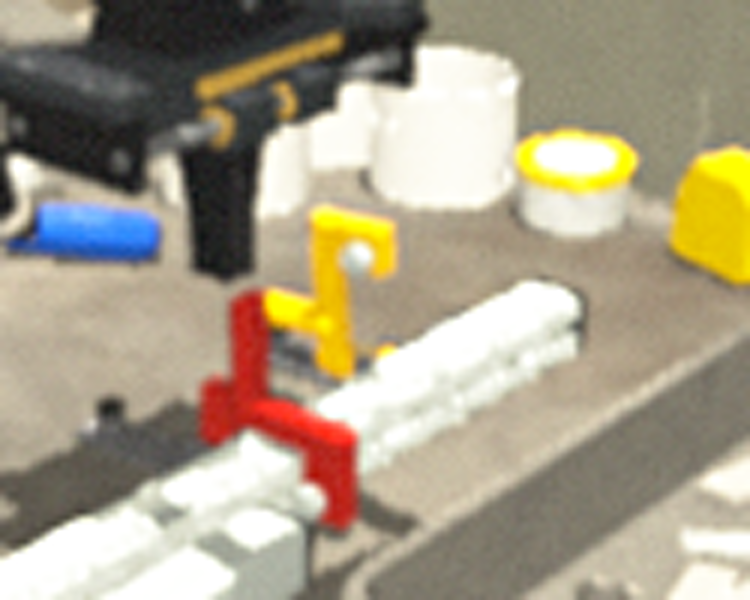

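Request:
{"fn": "drive_tool", "kwargs": {
  "increments": [
    [0,0,0,0,0,-0.4,0],
    [0,0,0,-0.5,0,0,0],
    [0,0,0,-0.8,0,0,0],
    [0,0,0,0,0,0.4,0],
    [0,0,0,0,0,0.5,0],
    [0,0,0,0,0,0,0],
    [0,0,0,0.25,0,0,0],
    [0,0,0,0.25,0,0,0],
    [0,0,0,0.25,0,0,0],
    [0,0,0,0.25,0,0,0],
    [0,0,0,0,0,0,0]
  ]
}}

```text
time_s: 14.42
eef_pos: [527.2, 38.1, 64.7]
ee_rot: [1.0, 0.012, 0.0, 0.0]
ft_force: [-0.6, -0.4, 1.1]
finger_gap: 0.8
grip_force: 0.2
```

```bash
python3 - <<'E'
from h import *
s=get_state();print(s["time_s"],s["eef_pos"],s["ft_force"])
b=grab_frame("scene");cv2.imwrite("pics/g.png",cv2.resize(b[135:235,180:305],(500,400),interpolation=cv2.INTER_CUBIC))
for z in(65,80,85):print(z,w2px("scene",[s["eef_pos"][0],38.4,z]))
for z in(85,95,100,105):print(z,w2px("scene",[539,38.4,z]))
E
```

```text
14.425 [527.19428688  38.09362546  64.67568308] [-0.64191215 -0.41606794  1.08309924]
65 [219.44450386 195.67590459]
80 [219.39419326 190.50912068]
85 [219.37727321 188.77147029]
85 [216.11615147 187.46782836]
95 [216.06778804 183.98771763]
100 [216.04344433 182.23600456]
105 [216.01899164 180.4764501 ]
```

View pics/g.png

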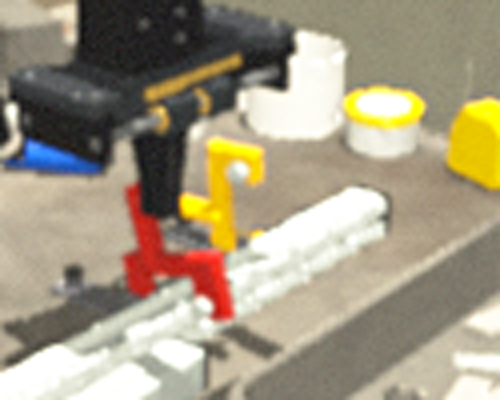

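Request:
{"fn": "drive_tool", "kwargs": {
  "increments": [
    [0,0,0,0.25,0,0,0],
    [0,0,0,0.25,0,0,0],
    [0,0,0,0.25,0,0.05,0],
    [0,0,0,0.25,0,0.05,0],
    [0,0,0,0.25,0,0.05,0],
    [0,0,0,0.25,0,0.05,0],
    [0,0,0,0.25,0,0.08,0],
    [0,0,0,0.15,0,0.08,0],
    [0,0,0,0,0,0,0]
  ]
}}

```text
time_s: 15.6
eef_pos: [602.2, 40.0, 49.7]
ee_rot: [1.0, 0.012, -0.0, -0.0]
ft_force: [-0.7, -0.4, 0.2]
finger_gap: 0.7
grip_force: 0.0
```

Request:
{"fn": "drive_tool", "kwargs": {
  "increments": [
    [0,0,0,0,0,-0.5,0],
    [0,0,0,0,0,-0.9,0],
    [0,0,0,0.1,0.6,-0.35,0],
    [0,0,0,0.1,0.6,0,0],
    [0,0,0,0.1,0.6,0,0],
    [0,0,0,0.1,0.6,0,0],
    [0,0,0,0,0.6,0,0],
    [0,0,0,0,0,0.6,0],
    [0,0,0,0,0,0.6,0],
    [0,0,0,0,0,0.6,0],
    [0,0,0,0,0,0,0]
  ]
}}

```text
time_s: 16.98
eef_pos: [619.0, -79.7, 45.9]
ee_rot: [1.0, 0.012, -0.002, -0.001]
ft_force: [-0.2, 0.3, 0.4]
finger_gap: 0.4
grip_force: 0.0
```

```bash
python3 - <<'E'
from h import *
s=get_state();print(s["time_s"],s["eef_pos"],s["ft_force"])
b=grab_frame("scene");cv2.imwrite("pics/i.png",cv2.resize(b[135:235,180:305],(500,400),interpolation=cv2.INTER_CUBIC))
E
```

```text
16.975 [618.96246309 -79.66905217  45.90898482] [-0.21300873  0.27623616  0.37956353]
```

View pics/i.png

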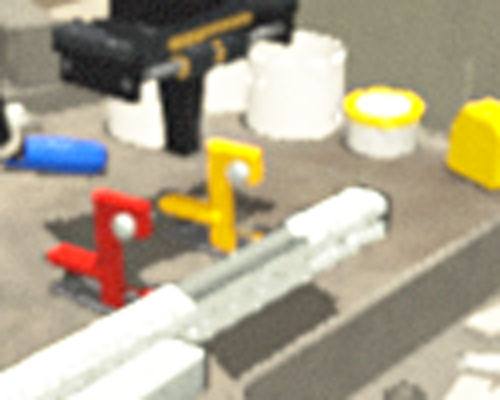

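Request:
{"fn": "drive_tool", "kwargs": {
  "increments": [
    [0,0,0,-0.2,0,-0.15,0],
    [0,0,0,-0.25,0,0,0],
    [0,0,0,-0.25,0,0,0],
    [0,0,0,-0.25,0,0,0],
    [0,0,0,-0.25,0,0,0],
    [0,0,0,-0.25,0,0,0],
    [0,0,0,-0.25,0,0,0],
    [0,0,0,-0.25,0,0,0],
    [0,0,0,-0.25,0,0,0],
    [0,0,0,-0.2,0,0,0],
    [0,0,0,0,0,0,0]
  ]
}}

```text
time_s: 18.4
eef_pos: [524.2, -81.8, 53.7]
ee_rot: [1.0, 0.012, -0.001, -0.0]
ft_force: [-0.5, 0.3, 0.5]
finger_gap: 0.4
grip_force: 0.0
```

Request:
{"fn": "drive_tool", "kwargs": {
  "increments": [
    [0,0,0,0,0,-0.8,0],
    [0,0,0,0,0,-0.9,0],
    [0,0,0,-0.2,-0.3,-0.9,87],
    [0,0,0,-0.4,-0.6,-0.9,87],
    [0,0,0,-0.4,-0.6,-0.9,87],
    [0,0,0,-0.4,-0.6,-0.9,87],
    [0,0,0,-0.2,-0.4,-0.9,87],
    [0,0,0,0,0,-0.5,87],
    [0,0,0,0,0,0,87],
    [0,0,0,0,0,0,87],
    [0,0,0,0,0,0,87],
    [0,0,0,0,0,0,87],
    [0,0,0,0,0,0,87],
    [0,0,0,0,0,0,87],
    [0,0,0,0,0,0,87]
  ]
}}

```text
time_s: 20.27
eef_pos: [458.7, 16.5, 322.2]
ee_rot: [1.0, 0.012, 0.0, 0.0]
ft_force: [0.8, -0.2, 0.6]
finger_gap: 86.7
grip_force: 0.0
```

```bash
python3 - <<'E'
from h import *
s=get_state();print(s["time_s"],s["eef_pos"],s["finger_gap"],R.from_quat(s["ee_rot"]).as_matrix().round(3).tolist())
a=grab_frame("wrist");b=grab_frame("scene")
cv2.imwrite("pics/j.png",np.hstack([a[:240,:],cv2.resize(b[135:235,180:300],(288,240))]))
Z=dict(tube_lead=15,tube_tail=15,red_stop_lever=20,yellow_stop_lever=95,yellow_stop_face=17)
cam="wrist"
for n,z in Z.items():
    for r in mark_of(cam,n)[:1]: print(n,np.round(r["at"],1),round(r["confidence"],2),px2w(cam,r["at"],z).round(1))
for r in regions_of(cam,"tube")[:1]:
        m=r["region"].astype(np.uint8);q=cv2.boxPoints(cv2.minAreaRect(cv2.findNonZero(m)))
        [print(p.round(1),px2w(cam,p,30).round(1)) for p in q]
E
```

```text
20.275 [458.7123749   16.45765499 322.18931372] 86.70233277501177 [[1.0, 0.025, 0.0], [0.025, -1.0, -0.0], [0.0, 0.0, -1.0]]
tube_lead [219.7 146.9] 0.62 [468.2  79.   15. ]
tube_tail [118.  155.3] 0.7 [451.4 235.1  15. ]
red_stop_lever [244.7  32.6] 0.79 [627.5  42.7  20. ]
[113.3 144.3] [469.8 233.9  30. ]
[221.9 135.9] [486.2  73.9  30. ]
[223.7 158.4] [453.   71.4  30. ]
[115.1 166.9] [436.1 234.4  30. ]
```

View pics/j.png

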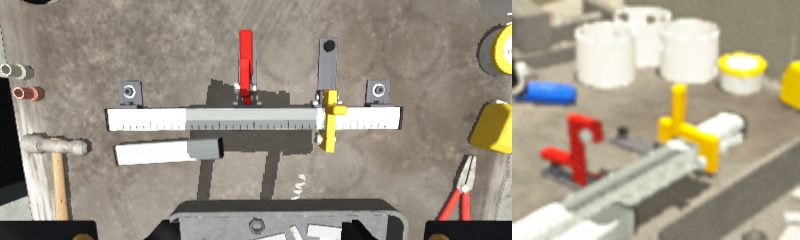

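Request:
{"fn": "drive_tool", "kwargs": {
  "increments": [
    [0,0,0,-0.135,-0.43,0.6,87],
    [0,0,0,-0.135,-0.43,0.9,87],
    [0,0,0,-0.135,-0.43,0.9,87],
    [0,0,0,-0.135,-0.43,0.9,87],
    [0,0,0,-0.135,-0.43,0.9,87],
    [0,0,0,-0.135,-0.43,0.9,87],
    [0,0,0,-0.135,-0.43,0.9,87],
    [0,0,0,-0.135,-0.43,0.9,87],
    [0,0,0,0,0,0.5,87],
    [0,0,0,0,0,0.3,87],
    [0,0,0,0,0,0,87]
  ]
}}

```text
time_s: 22.05
eef_pos: [411.7, 152.7, 13.7]
ee_rot: [1.0, 0.012, -0.001, 0.0]
ft_force: [-0.5, -0.2, -0.4]
finger_gap: 87.0
grip_force: 0.0
```

Request:
{"fn": "drive_tool", "kwargs": {
  "increments": [
    [0,0,0,0,0,0.1,87],
    [0,0,0,0,0,0,87]
  ]
}}

```text
time_s: 22.3
eef_pos: [412.7, 152.9, 10.7]
ee_rot: [1.0, 0.012, 0.001, -0.0]
ft_force: [0.7, 0.3, -0.1]
finger_gap: 87.4
grip_force: 0.0
```

Request:
{"fn": "drive_tool", "kwargs": {
  "increments": [
    [0,0,0,0,0,0.1,87],
    [0,0,0,0,0,0.1,87],
    [0,0,0,0,0,0,87]
  ]
}}

```text
time_s: 22.68
eef_pos: [411.7, 152.8, 1.7]
ee_rot: [1.0, 0.012, -0.0, 0.0]
ft_force: [-0.2, -0.7, -0.7]
finger_gap: 87.0
grip_force: 0.0
```

```bash
python3 - <<'E'
from h import *
s=get_state();print(s["time_s"],s["eef_pos"],s["ft_force"],np.round(s["joints"],2))
b=grab_frame("scene");cv2.imwrite("pics/k.png",cv2.resize(b[175:275,150:275],(750,600),interpolation=cv2.INTER_CUBIC))
e=s["eef_pos"]
for dy in(-50,50):
  for z in(0,15,20):print(dy,z,(w2px("scene",[e[0],e[1]+dy,z])-[150,175])*6)
E
```

```text
22.675 [411.67236695 152.84184961   1.73497294] [-0.20683772 -0.73335874 -0.67487333] [ 0.18  0.03  2.15 -0.    0.96  1.72]
-50 0 [515.07145858 408.5722377 ]
-50 15 [515.46074118 376.76509489]
-50 20 [515.59176971 366.05913642]
50 0 [335.28902789 520.22592774]
50 15 [334.28619088 486.61851768]
50 20 [333.94836979 475.29734398]
```

View pics/k.png

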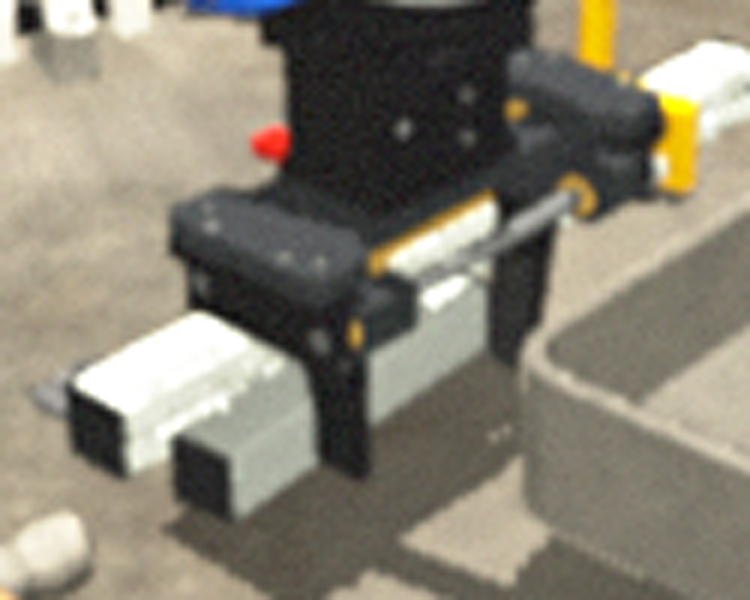

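Request:
{"fn": "drive_tool", "kwargs": {
  "increments": [
    [0,0,0,0,0,0.1,87],
    [0,0,0,0,0,0.1,87],
    [0,0,0,0,0,0,87]
  ]
}}

```text
time_s: 23.1
eef_pos: [411.6, 152.9, -6.4]
ee_rot: [1.0, 0.012, -0.001, 0.0]
ft_force: [-0.3, 0.5, 0.2]
finger_gap: 87.1
grip_force: 0.0
```

Request:
{"fn": "drive_tool", "kwargs": {
  "increments": [
    [0,0,0,0.12,0,0,87],
    [0,0,0,0.12,0,0,87],
    [0,0,0,0.12,0,0,87],
    [0,0,0,0.12,0,0,87],
    [0,0,0,0.12,0,0,87],
    [0,0,0,0.12,0,0,87],
    [0,0,0,0.12,0,0,87],
    [0,0,0,0.1,0,0,87],
    [0,0,0,0,0,0,87]
  ]
}}

```text
time_s: 24.22
eef_pos: [450.4, 153.8, -5.9]
ee_rot: [1.0, 0.012, 0.0, 0.0]
ft_force: [-0.3, -0.1, 0.1]
finger_gap: 87.1
grip_force: 0.1
```

Request:
{"fn": "drive_tool", "kwargs": {
  "increments": [
    [0,0,0,0.06,0,0,87],
    [0,0,0,0,0,0,87]
  ]
}}

```text
time_s: 24.48
eef_pos: [450.9, 153.8, -6.0]
ee_rot: [1.0, 0.013, -0.001, 0.0]
ft_force: [-7.3, -0.8, 4.2]
finger_gap: 87.1
grip_force: 3.3
```

Request:
{"fn": "drive_tool", "kwargs": {
  "increments": [
    [0,0,0,0.03,0,0,87],
    [0,0,0,0,0,0,87]
  ]
}}

```text
time_s: 24.72
eef_pos: [450.8, 153.8, -6.2]
ee_rot: [1.0, 0.013, -0.003, 0.0]
ft_force: [-9.2, -0.2, 8.5]
finger_gap: 86.7
grip_force: 5.1
```

Request:
{"fn": "drive_tool", "kwargs": {
  "increments": [
    [0,0,0,-0.4,0,0,87],
    [0,0,0,-0.4,0,0,87],
    [0,0,0,0,0,-0.8,60],
    [0,0,0,0,0,-0.9,30],
    [0,0,0,0,0,-0.9,0],
    [0,0,0,0,0,-0.9,0],
    [0,0,0,0,0,-0.9,0],
    [0,0,0,0,0,-0.9,0],
    [0,0,0,0,0,-0.9,0],
    [0,0,0,0,0,-0.9,0],
    [0,0,0,0,0,-0.5,0],
    [0,0,0,0,0,0,0]
  ]
}}

```text
time_s: 26.22
eef_pos: [422.9, 153.4, 300.3]
ee_rot: [1.0, 0.012, 0.003, -0.0]
ft_force: [0.5, -0.7, -0.1]
finger_gap: 1.6
grip_force: 0.0
```

```bash
python3 - <<'E'
from h import *
s=get_state();print(s["time_s"],s["eef_pos"],np.round(s["joints"],2))
a=grab_frame("wrist");cv2.imwrite("pics/l.png",a[:240])
cam="wrist"
for n,z in dict(tube_lead=15,tube_tail=15,hammer=0,yellow_stop_lever=95,red_stop_lever=20,yellow_stop_face=17).items():
    for r in mark_of(cam,n)[:1]: print(n,np.round(r["at"],1),round(r["confidence"],2),px2w(cam,r["at"],z).round(1))
for n in("tube","hammer"):
  for r in regions_of(cam,n)[:1]:
        m=r["region"].astype(np.uint8)
        if n=="hammer": 
            m[:, :]=m; ys,xs=np.nonzero(m);i=xs.argmax();print(n,xs[i],ys[i],px2w(cam,(xs[i],ys[i]),15));continue
        q=cv2.boxPoints(cv2.minAreaRect(cv2.findNonZero(m)))
        [print(p.round(1),px2w(cam,p,30).round(1)) for p in q]
E
```

```text
26.225 [422.85813759 153.35597767 300.26512984] [ 0.17 -0.26  1.82 -0.    1.58  1.72]
tube_lead [316.3 121.9] 0.85 [472.7  75.3  15. ]
tube_tail [204.  119.4] 0.91 [471.4 234.3  15. ]
hammer [141.3 208.6] 0.63 [331.2 337.8   0. ]
red_stop_lever [350.6   2. ] 0.56 [623.1  42.7  20. ]
yellow_stop_face [417.2 119. ] 0.91 [479.4 -66.2  17. ]
[203. 108.] [487.1 233.   30. ]
[318. 108.] [491.1  76.8  30. ]
[318. 130.] [461.7  74.8  30. ]
[203. 130.] [457.7 233.6  30. ]
hammer 173 126 [461.28150164 278.83646759  15.        ]
```

View pics/l.png

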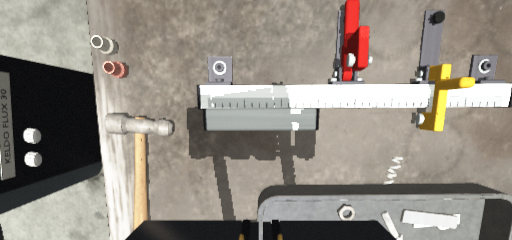

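Request:
{"fn": "drive_tool", "kwargs": {
  "increments": [
    [0,0,0,0.33,-0.6,0,0],
    [0,0,0,0.33,-0.6,0,0],
    [0,0,0,0.33,-0.6,0,0],
    [0,0,0,0.33,-0.6,0,0],
    [0,0,-0.1,0,0,0,0],
    [0,0,-0.1,0,0,0,0],
    [0,0,-0.1,0,0,0,0],
    [0,0,-0.1,0,0,0,0],
    [0,0,-0.1,0,0,0,0],
    [0,0,-0.1,0,0,0,0],
    [0,0,-0.1,0,0,0,0],
    [0,0,-0.1,0,0,0,0],
    [0,0,-0.1,0,0,0,0],
    [0,0,-0.1,0,0,0,0],
    [0,0,0,0,0,0.8,0],
    [0,0,0,0,0,0.9,0],
    [0,0,0,0,0,0.9,0],
    [0,0,0,0,0,0.9,0],
    [0,0,0,0,0,0.9,0],
    [0,0,0,0,0,0,0]
  ]
}}

```text
time_s: 29.18
eef_pos: [469.0, 249.4, 118.8]
ee_rot: [0.698, 0.716, -0.003, -0.002]
ft_force: [-0.0, 0.1, -0.6]
finger_gap: 0.2
grip_force: 0.0
```

Request:
{"fn": "drive_tool", "kwargs": {
  "increments": [
    [0,0,0,0.03,0.1,0.6,0],
    [0,0,0,0,0,0.8,0],
    [0,0,0,0,0,0.8,0],
    [0,0,0,0,0,0.4,0],
    [0,0,0,0,0,0,0]
  ]
}}

```text
time_s: 29.8
eef_pos: [475.6, 251.7, 18.2]
ee_rot: [0.698, 0.716, -0.0, -0.0]
ft_force: [1.2, -0.5, 1.0]
finger_gap: 0.3
grip_force: 0.0
```

Request:
{"fn": "drive_tool", "kwargs": {
  "increments": [
    [0,0,0,0,0,0.25,0],
    [0,0,0,0,0,0.25,0],
    [0,0,0,0,0,0,0]
  ]
}}

```text
time_s: 30.18
eef_pos: [475.0, 251.5, -2.6]
ee_rot: [0.698, 0.716, -0.001, -0.0]
ft_force: [-0.7, -0.7, -0.2]
finger_gap: 0.6
grip_force: 0.0
```

Request:
{"fn": "drive_tool", "kwargs": {
  "increments": [
    [0,0,0,-0.1,-0.09,0.06,0],
    [0,0,0,-0.2,0,0,0],
    [0,0,0,-0.2,0,0,0],
    [0,0,0,-0.2,0,0,0],
    [0,0,0,-0.2,0,0,0],
    [0,0,0,-0.2,0,0,0],
    [0,0,0,-0.2,0,0,0],
    [0,0,0,-0.2,0,0,0],
    [0,0,0,-0.2,0,0,0],
    [0,0,0,-0.2,0,0,0],
    [0,0,0,-0.2,0,0,0],
    [0,0,0,-0.2,0,0,0],
    [0,0,0,-0.2,0,0,0],
    [0,0,0,-0.2,0,0,0],
    [0,0,0,-0.2,0,0,0],
    [0,0,0,-0.2,0,0,0],
    [0,0,0,-0.2,0,0,0],
    [0,0,0,0,0,0,0]
  ]
}}

```text
time_s: 32.42
eef_pos: [475.8, 118.9, -4.0]
ee_rot: [0.699, 0.716, 0.0, 0.0]
ft_force: [-0.7, -0.1, 0.3]
finger_gap: 0.3
grip_force: 0.0
```

Request:
{"fn": "drive_tool", "kwargs": {
  "increments": [
    [0,0,0,-0.1,0,0,0],
    [0,0,0,-0.1,0,0,0],
    [0,0,0,0,0,0,0]
  ]
}}

```text
time_s: 32.8
eef_pos: [475.9, 111.5, -4.0]
ee_rot: [0.698, 0.716, 0.0, 0.0]
ft_force: [1.1, 0.5, 1.0]
finger_gap: 0.2
grip_force: 0.6
```

Request:
{"fn": "drive_tool", "kwargs": {
  "increments": [
    [0,0,0,-0.06,0,0,0],
    [0,0,0,-0.06,0,0,0],
    [0,0,0,0,0,0,0]
  ]
}}

```text
time_s: 33.17
eef_pos: [475.9, 106.9, -4.0]
ee_rot: [0.698, 0.716, 0.0, 0.0]
ft_force: [0.0, 2.5, 2.8]
finger_gap: 0.6
grip_force: 1.6
```

Request:
{"fn": "drive_tool", "kwargs": {
  "increments": [
    [0,0,0,-0.05,0,0,0],
    [0,0,0,0,0,0,0]
  ]
}}

```text
time_s: 33.42
eef_pos: [475.9, 104.9, -4.1]
ee_rot: [0.698, 0.716, 0.0, 0.0]
ft_force: [0.3, 3.4, 3.5]
finger_gap: 0.4
grip_force: 2.0
```

Request:
{"fn": "drive_tool", "kwargs": {
  "increments": [
    [0,0,0,-0.05,0,0,0],
    [0,0,0,0,0,0,0]
  ]
}}

```text
time_s: 33.67
eef_pos: [475.9, 103.6, -4.1]
ee_rot: [0.698, 0.716, 0.001, -0.0]
ft_force: [0.6, 8.2, 3.7]
finger_gap: 0.6
grip_force: 3.9
```

Contact with the screw seems to be building; one more small push to confirm.

Request:
{"fn": "drive_tool", "kwargs": {
  "increments": [
    [0,0,0,-0.03,0,0,0],
    [0,0,0,0,0,0,0],
    [0,0,0,0,0,0,0]
  ]
}}

```text
time_s: 34.05
eef_pos: [475.9, 103.6, -4.0]
ee_rot: [0.698, 0.716, 0.001, -0.001]
ft_force: [0.8, 12.6, 3.9]
finger_gap: 0.4
grip_force: 6.3
```

Request:
{"fn": "drive_tool", "kwargs": {
  "increments": [
    [0,0,0,-0.03,0,0,0],
    [0,0,0,0,0,0,0]
  ]
}}

```text
time_s: 34.3
eef_pos: [475.9, 103.4, -4.0]
ee_rot: [0.699, 0.715, 0.002, -0.002]
ft_force: [-0.2, 18.1, 3.3]
finger_gap: 0.7
grip_force: 8.8
```

Request:
{"fn": "drive_tool", "kwargs": {
  "increments": [
    [0,0,0,0.4,0,0,0],
    [0,0,0,0.3,0,0,0],
    [0,0,0,0,0,-0.9,0],
    [0,0,0,0,0,-0.9,0],
    [0,0,0,0,0,-0.9,0],
    [0,0,0,0,0,-0.9,0],
    [0,0,0.1,0,0,-0.9,87],
    [0,0,0.1,0,0,-0.9,87],
    [0,0,0.1,0,0,-0.9,87],
    [0,0,0.1,0,0,-0.9,87],
    [0,0,0.1,0,0,0,87],
    [0,0,0.1,0,0,0,87],
    [0,0,0.1,0,0,0,87],
    [0,0,0.1,0,0,0,87],
    [0,0,0.1,0,0,0,87],
    [0,0,0.1,0,0,0,87],
    [0,0,0,-0.5,0.9,0,87],
    [0,0,0,-0.5,0.9,0,87],
    [0,0,0,-0.4,0.9,0,87],
    [0,0,0,0,0,0,87]
  ]
}}

```text
time_s: 36.8
eef_pos: [421.1, 17.3, 283.5]
ee_rot: [1.0, 0.011, -0.0, 0.001]
ft_force: [0.3, -0.6, 0.7]
finger_gap: 87.1
grip_force: 0.0
```

```bash
python3 - <<'E'
from h import *
s=get_state();print(s["time_s"],s["eef_pos"],np.round(s["ee_rot"],3))
a=grab_frame("wrist");cv2.imwrite("pics/m.png",cv2.resize(a[80:150],(800,109)))
cam="wrist"
for n,z in dict(tube_lead=15,tube_tail=15,yellow_stop_lever=95,red_stop_lever=20,yellow_stop_face=17).items():
    for r in mark_of(cam,n)[:1]: print(n,np.round(r["at"],1),round(r["confidence"],2),px2w(cam,r["at"],z).round(1))
g=cv2.GaussianBlur(cv2.cvtColor(a,6),(5,3),0).astype(float)
for c in range(200,331,10):
    y=w2px(cam,[0,0,0]);print(c,g[95:145:2,c].astype(int).tolist())
E
```

```text
36.8 [421.05426402  17.30690031 283.48083446] [ 1.     0.011 -0.     0.001]
tube_lead [323.3 116.1] 0.95 [481.6 -65.5  15. ]
tube_tail [206.9 114.5] 0.93 [479.9  94.5  15. ]
yellow_stop_lever [350.8  74.3] 0.58 [528.9 -76.   95. ]
yellow_stop_face [323.  116.4] 0.93 [481.5 -63.7  17. ]
200 [192, 178, 164, 176, 146, 137, 107, 82, 81, 80, 81, 80, 80, 81, 79, 77, 79, 79, 80, 80, 79, 81, 80, 80, 79]
210 [165, 162, 161, 163, 140, 166, 172, 171, 166, 164, 165, 166, 165, 165, 162, 123, 84, 82, 81, 81, 80, 81, 82, 81, 80]
220 [166, 165, 165, 164, 140, 169, 174, 172, 167, 166, 166, 167, 166, 166, 163, 123, 84, 82, 82, 82, 82, 82, 82, 84, 85]
230 [167, 154, 150, 157, 148, 170, 174, 173, 167, 166, 167, 167, 168, 168, 163, 122, 86, 84, 83, 84, 84, 85, 86, 85, 85]
240 [169, 162, 158, 167, 144, 172, 176, 173, 168, 167, 168, 169, 168, 167, 164, 119, 84, 83, 83, 84, 84, 84, 86, 85, 84]
250 [171, 169, 171, 172, 152, 172, 175, 175, 170, 167, 168, 169, 170, 168, 163, 117, 83, 85, 87, 87, 86, 85, 85, 84, 83]
260 [170, 155, 149, 149, 149, 172, 175, 176, 171, 168, 167, 169, 169, 167, 163, 117, 84, 85, 88,
[... 181 characters left out ...]
173, 175, 171, 167, 166, 167, 167, 165, 159, 113, 83, 83, 84, 83, 84, 86, 83, 83, 83]
290 [171, 161, 163, 152, 153, 171, 171, 174, 171, 166, 165, 167, 165, 164, 158, 113, 84, 83, 83, 83, 83, 82, 82, 83, 81]
300 [254, 250, 250, 230, 230, 255, 254, 193, 171, 167, 164, 166, 163, 162, 156, 109, 85, 85, 85, 86, 86, 83, 81, 79, 78]
310 [255, 255, 255, 232, 232, 255, 231, 172, 170, 167, 165, 166, 163, 162, 154, 108, 84, 83, 83, 82, 82, 82, 83, 82, 83]
320 [255, 255, 253, 214, 227, 253, 244, 186, 163, 156, 153, 155, 151, 151, 142, 135, 150, 148, 146, 151, 153, 151, 155, 153, 155]
330 [227, 211, 186, 143, 79, 82, 87, 90, 119, 142, 132, 95, 84, 84, 87, 129, 157, 154, 155, 164, 165, 162, 160, 164, 168]
```

```bash
python3 -c "
from workcell import *
print(finish_job())"
```

```text
the job is handed in; nothing more can be done
None
```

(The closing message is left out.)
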